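# Thumbscrew the hull prop to the building stand

## Robot

A 6-joint arm with a two-finger parallel gripper is mounted at the origin on the work surface. World frame = base frame: x ahead of the robot, y to its left, z up, the work surface at z = 0. Lengths are in m, angles in rad, forces in N, time in s.
With the tool pointing down it reaches from about 0.35 to 0.775 m from the base axis. Payload 7.3 kg.
Tool frame: the origin (TCP) lies between the finger pads; the fingertips stand 14 mm ahead of it and the grasp point (between the pads) lies 5 mm behind it; z points along the fingers, y is the direction in which the jaws open and shut (so a half turn about z gives the same grasp; the last joint's range is limited). The gripper opens to 92 mm and grips with 3 to 60 N. Pads are 19 mm wide; open, the fingers measure 130 mm over their backs; the gripper's body (75 mm by 190 mm) begins 47 mm behind the grasp point.
Start: joints at [1, 0.342, 1.524, -0, 1.275, -0.146], TCP at [0.216, 0.478, 0.241] pointing down, gripper open.
Joint ranges: [-2.53, 2.53], [-0.77, 2.02], [0.04, 2.7], [-1, 4.14], [0.28, 2.66], [-3.11, 3.11]. Speed limits (rad/s): [2.57, 2.57, 3.14, 3.14, 3.14, 3.14].

## Interface

Orientations are given as [roll, pitch, yaw] about the fixed x, y, z axes, in that order (R = Rz(yaw) Ry(pitch) Rx(roll)).
In Python, from cell import robot gives the robot as it stands.
- The arm moves only by the shell command python3 -m creep 'ROWS' [FORCE]. ROWS is JSON, a list that holds one entry, the list of rows, each a list of 7 numbers: the shift along the tool's x, y, z in cm, then the turn, a rotation vector about the tool's x, y, z in degrees, then the gripper command: -1 is shut, 1 is fully open, values between are in proportion. In form: [[[tx, ty, tz, wx, wy, wz, gripper], ...]]. A call has 1 to 8 rows; each row is the pose to reach, as a shift and turn from the pose measured when the call began, along the tool's axes at that moment; what a row does not reach only later rows make up. A row lasts 1/10 s, in which the tool goes at most 50 mm and 8.59 degrees, less where a joint would pass 70% of its speed; a pose out of reach is approached as far as the arm can. A call with a gripper value outside its range is refused whole. The fingers move at their own pace and stop on an object; FORCE is the grip in N (left out, the last holds). Time passes only in rows, so rows that repeat a pose let the fingers close. It gives the time, the measured TCP pose, the force and the opening at its end, in the units of the state.
- robot.observe(): the state, without advancing time (a new reading comes with each control period).
- robot.read_camera(name): name is "scene" or "top"; returns the picture (420x560x3 uint8, red, green, blue); there is no depth.
- robot.camera_params(name): a dict with "camera_matrix" (3x3 intrinsics, pixels), "R" (3x3) and "t" (3): a world point X has camera coordinates R X + t. Camera axes: x right, y down, z forward; pixel columns grow to the right and rows downward; lengths in m; the calibration is good to about 2 mm. A picture is of the moment at which its call begins. camera_params takes no time and is no camera call.
- robot.hand_in(): hands the job in, once; it reports no verdict.
Trained networks look in the newest picture that a camera, given by its name, has taken for a name from the list of things; names that differ only in an ending like _2 or _b are one class to them, and where a whole thing is asked for, a point or a joint stands for the part that bears it (a point fixed in the world has none). Each returns a list of dicts, best first, with "score" (0 to 1); they miss things now and then, are a little off and sometimes report something else, mostly with a low value. They report only what shows in the picture. A call takes as long as a camera call. They do not tell look-alikes from the thing itself.
- robot.look_for(camera, label): "centre" ([x, y, z] in m, in the coordinates of the camera as it stood for that picture, good to about 4 mm: the middle of the surface that is visible of it).
- robot.masks_of(camera, label): "mask" (420x560 bool, what is visible of it).
The state is a dict: "time": time; "qpos": joint angles; "qvel": joint speeds; "joint_efforts": joint torques, N m; "tool_pos": TCP position; "tool_rot": TCP orientation; "contact_force": force on the tool from outside, world axes, zero at the start; "torque": the same for the moment, N m; "opening": finger opening in m.
Only numpy, scipy, OpenCV 4.12 (cv2) and the standard library are available. Lean on these libraries where they do the work, as an engineer would, in place of code of your own. Each camera call takes 0.05 s, during which the arm holds its last target.

## Task

Slide the loose metal bracket along the building stand's channel, up against its end stop, so that its hole lies over the stand's hole. Then take the winged thumbscrew from the wooden block, put it down through both holes, feel for the slot of the hidden nut by turning clockwise under light pressure, and screw it clockwise until its flange is flush on the bracket. Be gentle throughout, force nothing, and do not knock over or shove aside the jar or the round deck fittings.

Things in the scene. Friction and masses are not known exactly. Their poses are not given: they have to be found in the camera images.
- stand: Building stand, fixed: wooden box 240 x 90 mm, 50 mm high; origin under its centre, z up. Along its x axis two metal lips (8 wide, 8 high, inner faces 47.5 mm apart) make a channel on the top; a dark stop bar (12 mm thick, 12 high) closes the +x end, its face at x = +90 mm.
- stand_hole (a point): Centre of the stand's through hole (14 mm diameter, plate 10 mm thick), level with the channel floor, 50 mm above the bench, 60 mm from the stand's centre towards the stop; axes as the stand's.
- nut_axis (a point): Point on the axis of the stand's hole, 15 mm under the channel floor, about where the hidden captive nut's flat top is. The nut only turns about that axis, stiffly (0.11 N m), sinking 4 mm per rad clockwise (from above); under 25 N cannot push it down. Its slot (14 x 6.6 mm, 9 deep) starts 0.1 to 0.5 rad clockwise of the stand's x axis, not measured. Axes as the stand's.
- bracket_hole (a point): Centre of the bracket's hole (14 mm diameter), on the upper face of its foot plate (120 x 46 x 6 mm, bare metal), 30 mm from the front edge. The bracket lies loose in the channel (0.7 mm play each side), x axis towards the stop. With its front edge on the stop its hole lies over the stand's hole; it starts 25 to 55 mm short.
- bracket_grip (a point): Grasp point on the bracket's upright, a plate 8 mm thick (x) and 46 mm wide (y) at the end away from the stop, 82 mm behind the hole. Its upper edge is 102 mm above the bench; this point is 16 mm below that, mid-thickness. Two gussets 12 mm high stand at its foot on the hole's side, 36 mm apart. Bracket mass 0.15 to 0.31 kg.
- bracket: The same bracket, origin under the centre of its foot plate, x towards the stop, z up.
- screw_grip (a point): Centre of the thumbscrew's winged grip: a flat upright metal blade with two round lobes, 44 mm long (x axis), 9 mm thick (y axis), from 8 to 39 mm above the flange's underside; this point is 27 mm above that underside, on the axis. Screw mass 64 to 104 g. It stands in a hole of the wooden block.
- screw_flange (a point): Centre of the underside of the screw's flange (26 mm diameter, 5 thick), z up. Below: round shank 12 mm diameter, 25 long, then a flat foot 10.5 wide (x, along the wings), 5 thick (y), 9 long; tip 34 mm below here. Height above the bench: 56 mm when home, 59 to 60.6 with the foot in the nut's slot before screwing, 9 more with the foot on top of the nut.
- screw: The thumbscrew, same origin and axes as its flange point. Turned clockwise in the nut's slot it sinks with the nut. It is home once the nut's slot is 1.25 rad clockwise of the stand's x axis; the nut meets a rigid stop at 1.45 rad. The foot has about 0.15 rad of play in the slot either way.
- block: Fixed wooden block 70 (x) x 140 (y) x 42 mm high, origin under its centre, with two holes 36 mm either side of its centre along y, 14 mm diameter: one holds the winged thumbscrew, the other a spare bolt with a round black knob (not needed).
- jar: Glass jar with white cap, 52 mm diameter, 65 mm high, origin under its centre.
- fitting_a: Round grey deck fitting, 42 mm diameter, 42 mm high, origin under its centre.
- fitting_b: Another such deck fitting, same size and origin.
Not all that is in view belongs to the job. What is shaped like the screw but blue is not meant. Leave any blue look-alike of the bracket alone.

How it is judged:
On the way, in this order (a step that is already met when the one before it is completed fails the run):
1. the bracket's hole lies over the stand's hole (within 2.5 mm) (horizontal distance between bracket_hole and stand_hole below 0.0025 m), for 0.2 s.
2. with the holes lined up, the thumbscrew's foot has passed through both (horizontal distance between bracket_hole and stand_hole below 0.0025 m and z of screw_flange in the frame of stand below 0.073 m and horizontal distance between screw_flange and stand_hole below 0.005 m), for 0.1 s.
At the end, for the whole second after the job is handed in: The bracket lies flat in the channel with its hole over the stand's hole (within 2.5 mm); the thumbscrew stands upright (within 0.1 rad) through both holes (within 4 mm of the stand hole's axis), with its flange flush on the bracket (no more than 1.5 mm above it); both are at rest (horizontal distance between bracket_hole and stand_hole below 0.0025 m and z of bracket in the frame of stand below 0.0515 m and z of screw_flange in the frame of stand between 0.0545 and 0.0575 m and horizontal distance between screw_flange and stand_hole below 0.004 m and angle between screw's own z axis and vertical below 0.1 rad and linear speed of each of screw, bracket below 0.02 m/s); the robot touches nothing.
It fails at once if the bracket, the thumbscrew or the stand is pressed with more than 45 N (contact force between any of screw, bracket, the arm and stand above 45 N or contact force between screw and bracket above 45 N).
It fails at once if the jar or a deck fitting is knocked over or pushed more than 30 mm (angle between any of jar, fitting_a, fitting_b's own z axis and vertical above 0.6 rad or distance of any of jar, fitting_a, fitting_b from where it was at the start of the episode above 0.03 m).
It also fails if it takes over 70 s, if anything falls off the work surface, if the arm or the gripper's body presses on something with over 40 N, if the wrist force passes 120 N, or if a joint passes its speed limit or range.

## Working session

There is one attempt and no reset: what is moved stays moved. The work goes in short steps, Python scripts to look and compute and a shell command to move; the robot and the scene stay as the last step left them, time stands still between calls to the robot, and variables do not carry over. Pictures are saved under pics/ and viewed, and the job is handed in when it is done.

```bash
ls; mkdir -p pics; python3 - <<'E'
from cell import robot
import cv2
for n in("scene","top"):
    im=robot.read_camera(n); cv2.imwrite(f"pics/{n}0.png",im[:,:,::-1])
    print(n,robot.camera_params(n))
print(robot.observe())
E
```

```text
pics
scene {'camera_matrix': array([[387.59114221,   0.        , 282.66089983],
       [  0.        , 387.59114221, 209.93493752],
       [  0.        ,   0.        ,   1.        ]]), 'R': array([[ 0.69768386,  0.71640122,  0.00255627],
       [ 0.43601583, -0.42178744, -0.79497519],
       [-0.56844299,  0.55575593, -0.60663656]]), 't': array([-0.32073071, -0.21874998,  1.1008042 ])}
top {'camera_matrix': array([[426.76220337,   0.        , 278.71458765],
       [  0.        , 426.76220337, 212.44267512],
       [  0.        ,   0.        ,   1.        ]]), 'R': array([[ 0.01844989, -0.99978065, -0.00991229],
       [-0.99715147, -0.01767439, -0.07332499],
       [ 0.07313371,  0.01123689, -0.99725884]]), 't': array([-0.09453261,  0.55631032,  0.82353813])}
{'time': 0.1, 'qpos': array([ 1.00001873e+00,  3.42649192e-01,  1.52488914e+00, -3.33828581e-07,
        1.27542525e+00, -1.45991173e-01]), 'qvel': array([-0.00109801, -0.00057874, -0.00196503,  0.0003269 , -0.00105666,
        0.00092415]), 'joint_efforts': array([ 1.73630360e-03, -4.32003880e+01, -2.44695443e+01,  7.20090070e-02,
        5.26188430e-02, -9.12762721e-05]), 'tool_pos': array([0.21615766, 0.47806573, 0.24012775]), 'tool_rot': array([-3.14023626e+00, -1.99117121e-04,  2.71680619e+00]), 'contact_force': array([-0.98904908, -0.49064545, -0.39076184]), 'torque': array([-0.01906189, -0.00099882, -0.0206731 ]), 'opening': 0.09179822899935278}
```

View pics/scene0.png

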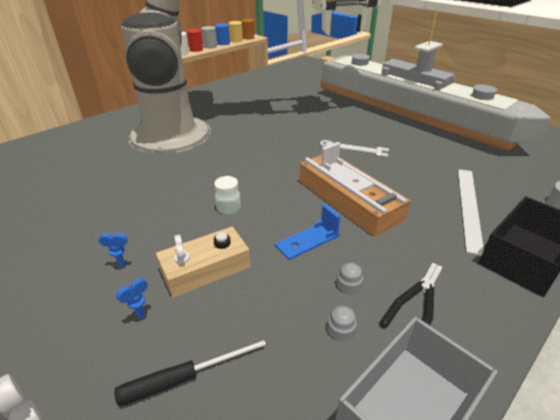

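View pics/top0.png

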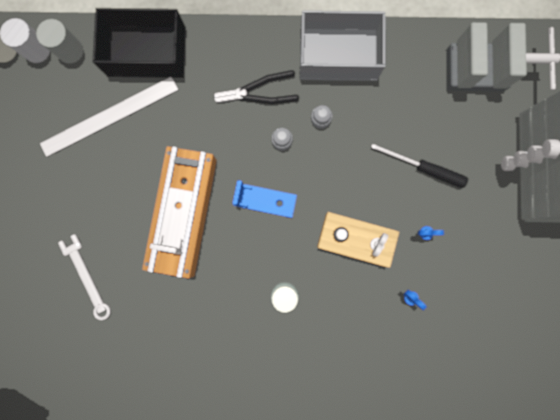

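Scene view: the stand is at about (352,190), the silver bracket is in its channel and the block is at (204,258) with the silver thumbscrew at its left end. Top view: stop bar at (188,160), stand hole (184,181), bracket hole (178,205), thumbscrew (379,243), jar (285,297) and fittings (282,138), (322,116). The blue things are decoys.

```bash
cat > h.py <<'E'
from cell import robot
import numpy as np, cv2
def cam(n):
    p=robot.camera_params(n); return p["camera_matrix"],np.array(p["R"]),np.array(p["t"])
def ray(n,uv,z):
    K,R,t=cam(n); d=R.T@np.linalg.inv(K)@np.array([uv[0],uv[1],1.]); c=-R.T@t
    return c+d*(z-c[2])/d[2]
def w(n,c):
    K,R,t=cam(n); return R.T@(np.array(c)-t)
def proj(n,X):
    K,R,t=cam(n); p=K@(R@np.array(X)+t); return p[:2]/p[2]
E
python3 - <<'E'
from h import *
np.set_printoptions(precision=4,suppress=True)
for n in("top","scene"):
    for l in("stand_hole","bracket_hole","bracket_grip","screw_grip","screw_flange","stand","block","jar","fitting_a"):
        try: 
            r=robot.look_for(n,l)
            print(n,l,[(round(x["score"],2),w(n,x["centre"])) for x in r[:4]])
        except Exception as e: print(n,l,e)
im=cv2.imread("pics/top0.png")
cv2.imwrite("pics/top0a.png",cv2.resize(im[140:285,135:225],None,fx=4,fy=4,interpolation=cv2.INTER_CUBIC))
cv2.imwrite("pics/top0b.png",cv2.resize(im[205:275,310:410],None,fx=7,fy=7,interpolation=cv2.INTER_CUBIC))
im=cv2.imread("pics/scene0.png")
cv2.imwrite("pics/scene0a.png",cv2.resize(im[140:300,150:420],None,fx=2.9,fy=2.9,interpolation=cv2.INTER_CUBIC))
E
```

```text
top stand_hole [(0.65, array([0.5685, 0.0961, 0.0539]))]
top bracket_hole [(0.87, array([0.5361, 0.1123, 0.0538])), (0.55, array([ 0.583 , -0.0541,  0.0094]))]
top bracket_grip [(0.61, array([0.5337, 0.1137, 0.0569])), (0.38, array([0.5689, 0.0927, 0.0517]))]
top screw_grip [(0.71, array([ 0.4947, -0.2718,  0.0756])), (0.66, array([ 0.5218, -0.3611,  0.0696])), (0.5, array([0.5369, 0.1149, 0.0591]))]
top screw_flange [(0.73, array([ 0.5218, -0.3698,  0.0662])), (0.68, array([ 0.3972, -0.3354,  0.0688])), (0.49, array([ 0.5032, -0.2647,  0.0739]))]
top stand [(0.98, array([0.5675, 0.0971, 0.0523])), (0.3, array([ 0.504 , -0.2638,  0.077 ]))]
top block [(0.85, array([ 0.5078, -0.2365,  0.0464])), (0.51, array([ 0.7495, -0.1626,  0.0407]))]
top jar [(0.77, array([ 0.4   , -0.0969,  0.0671])), (0.42, array([0.5346, 0.1147, 0.0623]))]
top fitting_a [(0.69, array([ 0.7057, -0.0898,  0.0378])), (0.69, array([ 0.747 , -0.1657,  0.0427]))]
scene stand_hole [(0.63, array([0.6048, 0.0773, 0.0497]))]
scene bracket_hole [(0.77, array([ 0.5833, -0.0394,  0.0067])), (0.61, array([0.5109, 0.1159, 0.0535]))]
scene bracket_grip [(0.86, array([ 0.5831, -0.0403,  0.0035])), (0.59, array([0.5069, 0.1126, 0.0559]))]
scene screw_grip [(0.84, array([ 0.4029, -0.3344,  0.0587])), (0.63, array([0.5101, 0.1096, 0.0566])), (0.61, array([ 0.5023, -0.2795,  0.0626])), (0.61, array([ 0.5244, -0.3658,  0.0586]))]
scene screw_flange [(0.98, array([ 0.4035, -0.338 ,  0.0573])), (0.81, array([ 0.5096, -0.2724,  0.0666])), (0.59, array([ 0.5268, -0.3664,  0.0614])), (0.24, array([0.5122, 0.1173, 0.0581]))]
scene stand [(0.82, array([0.6039, 0.0731, 0.0481]))]
scene block [(0.89, array([ 0.5301, -0.2437,  0.0392]))]
scene jar [(0.77, array([ 0.411 , -0.1056,  0.0379]))]
scene fitting_a [(0.94, array([ 0.7133, -0.0971,  0.0282])), (0.67, array([ 0.7594, -0.1751,  0.0268]))]
```

View pics/top0a.png

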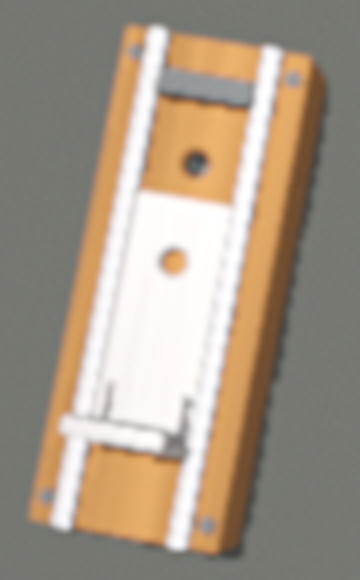

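View pics/top0b.png

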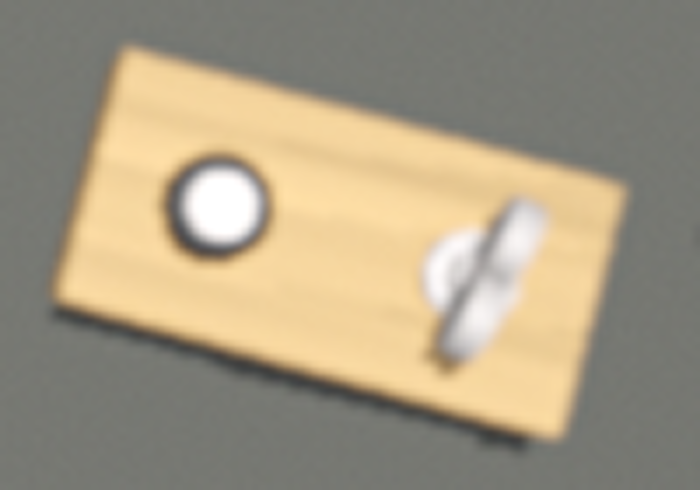

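View pics/scene0a.png

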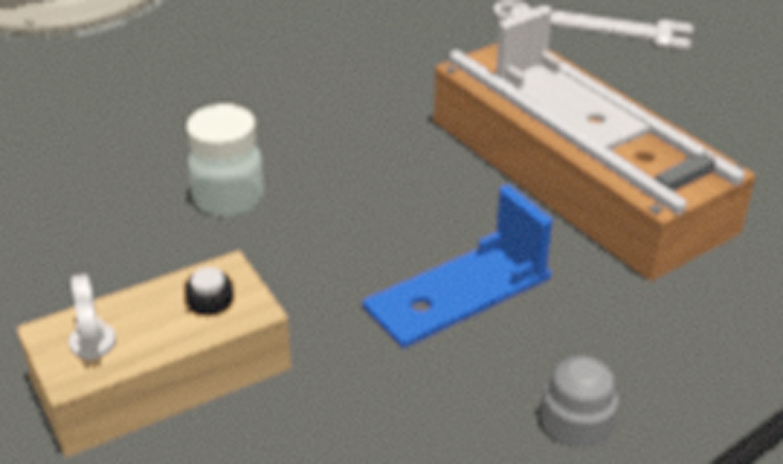

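```bash
python3 - <<'E'
from h import *
np.set_printoptions(precision=4,suppress=True)
A=lambda x,y:((x+.5)/4-.5+135,(y+.5)/4-.5+140)
B=lambda x,y:((x+.5)/7-.5+310,(y+.5)/7-.5+205)
S=lambda x,y:((x+.5)/2.9-.5+150,(y+.5)/2.9-.5+140)
sh=ray("top",A(195,163),.05);bh=ray("top",A(173,262),.056)
print("stand hole",sh,ray("scene",S(646,157),.05)); print("br hole",bh,ray("scene",S(596,119),.056),np.linalg.norm((sh-bh)[:2]))
L=[ray("top",A(*p),.058) for p in((157,30),(62,527),(272,48),(180,547))]
ang=lambda v:np.arctan2(v[1],v[0])
print("lips yaw",ang(L[0]-L[1]),ang(L[2]-L[3]),"len",np.linalg.norm(L[0]-L[1]),"sep",np.linalg.norm(L[0]-L[2]), "mid",(L[0]+L[1]+L[2]+L[3])/4)
print("holes yaw",ang(sh-bh))
c=[ray("top",B(*p),.042) for p in((125,45),(628,183),(565,440),(52,303))]
cc=np.mean(c,0);print("block",cc,ang(c[0]-c[1]),ang(c[3]-c[2]),ang(c[0]-c[3]),ang(c[1]-c[2]),np.linalg.norm(c[0]-c[1]),np.linalg.norm(c[1]-c[2]))
y=(c[0]-c[1]+c[3]-c[2]);y/=np.linalg.norm(y);print("hole via block",cc-.036*y)
e=[ray("top",B(*p),.071) for p in((527,205),(456,352))]
print("blade",ang(e[0]-e[1]),np.linalg.norm(e[0]-e[1]),(e[0]+e[1])/2)
print("flange scene",ray("scene",S(92,341),.047),"top",ray("top",B(467,275),.047))
E
```

```text
stand hole [0.6142 0.0995 0.05  ] [0.615  0.0995 0.05  ]
br hole [0.5658 0.1068 0.056 ] [0.5668 0.1053 0.056 ] 0.04896904086242541
lips yaw -0.1508806221048743 -0.14920429685402836 len 0.2394235621983428 sep 0.05592682932953342 mid [0.5545 0.1082 0.058 ]
holes yaw -0.15133454004243638
block [ 0.5078 -0.2381  0.042 ] 1.3191535275725235 1.3285676819316439 -0.2640208125986711 -0.24083211093770002 0.14217311385598994 0.07219732704376045
hole via block [ 0.499 -0.273  0.042]
blade -0.4456418693436652 0.04313948838950666 [ 0.4986 -0.2723  0.071 ]
flange scene [ 0.5016 -0.2727  0.047 ] top [ 0.4994 -0.2711  0.047 ]
```

```bash
cat >> h.py <<'E'
from scipy.spatial.transform import Rotation as Ro
def go(x,y,z,psi):
    s=robot.observe(); R0=Ro.from_euler('xyz',s["tool_rot"]); R1=Ro.from_euler('xyz',[np.pi,0,psi])
    d=R0.inv().apply(np.array([x,y,z])-s["tool_pos"])*100
    r=np.degrees((R0.inv()*R1).as_rotvec())
    print("shift cm",d.round(3),"rot deg",r.round(2),"| q6",s["qpos"][5].round(3),"t",s["time"])
def st():
    s=robot.observe(); print("t",round(s["time"],2),"pos",(s["tool_pos"]*1000).round(2),"rot",s["tool_rot"].round(4),"F",s["contact_force"].round(2),"T",s["torque"].round(3),"op",round(s["opening"]*1000,2))
E
python3 -c "
from h import *
go(.485,.1186,.13,1.421)"
```

```text
shift cm [-39.303 -21.709  11.074] rot deg [ 1.000e-02 -0.000e+00  7.424e+01] | q6 -0.146 t 1.0
```

```bash
python3 -m creep '[[[-39.3,-21.7,9,0,0,74.24,1],[-39.3,-21.7,9,0,0,74.24,1],[-39.3,-21.7,9,0,0,74.24,1],[-39.3,-21.7,9,0,0,74.24,1],[-39.3,-21.7,9,0,0,74.24,1],[-39.3,-21.7,9,0,0,74.24,0.2],[-39.3,-21.7,11,0,0,74.24,0],[-39.3,-21.7,11,0,0,74.24,0]]]' 10; python3 -c "
from h import *
st();go(.485,.1186,.084,1.421)"
```

```text
time: 1.8
tool_pos: [0.4504, 0.1649, 0.1503]
tool_rot: [3.14, -0.0, 1.51]
contact_force: [1.0, 0.5, 0.2]
opening: 0.0721
t 1.8 pos [450.39 164.87 150.32] rot [ 3.1403e+00 -5.0000e-04  1.5104e+00] F [0.98 0.47 0.21] T [-0.073  0.072 -0.01 ] op 72.06
shift cm [-4.413  3.725  6.634] rot deg [ 0.07 -0.03  5.12] | q6 0.251 t 1.8
```

```bash
python3 -m creep '[[[-4.41,3.72,2,0.07,-0.03,5.12,0],[-4.41,3.72,2,0.07,-0.03,5.12,0],[-4.41,3.72,2,0.07,-0.03,5.12,0],[-4.41,3.72,2,0.07,-0.03,5.12,0],[-4.41,3.72,2,0.07,-0.03,5.12,0]]]'; python3 - <<'E'
from h import *
st();go(.485,.1186,.084,1.421)
for n in("scene","top"):
    im=robot.read_camera(n); cv2.imwrite(f"pics/{n}1.png",im[:,:,::-1])
im=cv2.imread("pics/scene1.png")
cv2.imwrite("pics/scene1a.png",cv2.resize(im[60:240,230:430],None,fx=3.3,fy=3.3,interpolation=cv2.INTER_CUBIC))
E
```

```text
time: 2.3
tool_pos: [0.4842, 0.12, 0.1309]
tool_rot: [3.141, -0.0, 1.423]
contact_force: [-0.0, -0.0, -0.1]
opening: 0.0459
t 2.3 pos [484.24 120.   130.95] rot [ 3.1412e+00 -4.0000e-04  1.4234e+00] F [-0.01 -0.03 -0.12] T [-0.079  0.096  0.044] op 45.91
shift cm [-0.129  0.094  4.695] rot deg [ 0.03 -0.03  0.14] | q6 0.236 t 2.3
```

View pics/scene1a.png

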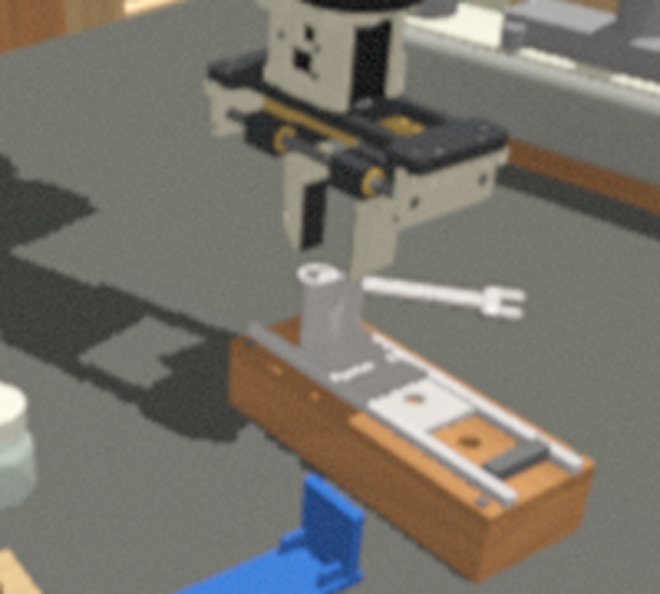

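The jaws straddle the upright (zoomed 330,320), so I go down and grip gently.

```bash
python3 -m creep '[[[-0.1,0.1,2.5,0,0,0.14,0],[-0.1,0.1,4.6,0,0,0.14,0],[-0.1,0.1,4.6,0,0,0.14,0],[-0.1,0.1,4.6,0,0,0.14,-1],[-0.1,0.1,4.6,0,0,0.14,-1],[-0.1,0.1,4.6,0,0,0.14,-1],[-0.1,0.1,4.6,0,0,0.14,-1]]]' 8; python3 - <<'E'
from h import *
st();print(robot.observe()["qpos"])
E
```

```text
time: 3.1
tool_pos: [0.4857, 0.1189, 0.0858]
tool_rot: [3.139, -0.001, 1.421]
contact_force: [0.2, -0.1, 0.6]
opening: 0.0184
t 3.1 pos [485.69 118.92  85.77] rot [ 3.1393e+00 -8.0000e-04  1.4212e+00] F [ 0.15 -0.06  0.63] T [-0.061  0.074  0.077] op 18.44
[8.66056333e-02 4.81972748e-01 1.79449397e+00 2.57750843e-04
 8.62711428e-01 2.36039414e-01]
```

```bash
python3 -m creep '[[[0,0,0.1,0,0,0,-1],[0,0,0.1,0,0,0,-1],[0,0,0.1,0,0,0,-1]]]'; python3 - <<'E'
from h import *
st()
E
```

```text
time: 3.4
tool_pos: [0.4855, 0.1189, 0.0851]
tool_rot: [3.14, -0.001, 1.421]
contact_force: [-2.2, -0.0, 5.1]
opening: 0.0082
t 3.4 pos [485.48 118.92  85.06] rot [ 3.1396e+00 -8.0000e-04  1.4211e+00] F [-2.2  -0.02  5.1 ] T [-0.072  0.649  0.022] op 8.2
```

```bash
python3 -m creep '[[[0,0.8,0,0,0,0,-1],[0,1.6,0,0,0,0,-1],[0,2.4,0,0,0,0,-1],[0,3.2,0,0,0,0,-1],[0,3.9,0,0,0,0,-1],[0,4.2,0,0,0,0,-1],[0,4.2,0,0,0,0,-1]]]'; python3 - <<'E'
from h import *
st()
E
```

```text
time: 4.1
tool_pos: [0.5279, 0.1124, 0.085]
tool_rot: [3.138, -0.001, 1.421]
contact_force: [-0.6, -0.7, 0.5]
opening: 0.0078
t 4.1 pos [527.9  112.44  85.03] rot [ 3.1384e+00 -8.0000e-04  1.4209e+00] F [-0.62 -0.7   0.54] T [-0.314  0.23  -0.022] op 7.84
```

```bash
python3 -m creep '[[[0,0.15,0,0,0,0,-1],[0,0.3,0,0,0,0,-1],[0,0.4,0,0,0,0,-1],[0,0.4,0,0,0,0,-1]]]'; python3 - <<'E'
from h import *
st()
for n in("scene","top"):
    im=robot.read_camera(n); cv2.imwrite(f"pics/{n}2.png",im[:,:,::-1])
im=cv2.imread("pics/scene2.png")
cv2.imwrite("pics/scene2a.png",cv2.resize(im[100:240,280:430],None,fx=4,fy=4,interpolation=cv2.INTER_CUBIC))
E
```

```text
time: 4.5
tool_pos: [0.5317, 0.1119, 0.085]
tool_rot: [3.139, -0.001, 1.421]
contact_force: [-5.0, 0.3, 3.8]
opening: 0.0078
t 4.5 pos [531.68 111.85  84.97] rot [ 3.1388e+00 -7.0000e-04  1.4210e+00] F [-5.03  0.27  3.8 ] T [-0.084  0.865 -0.138] op 7.84
```

View pics/scene2a.png

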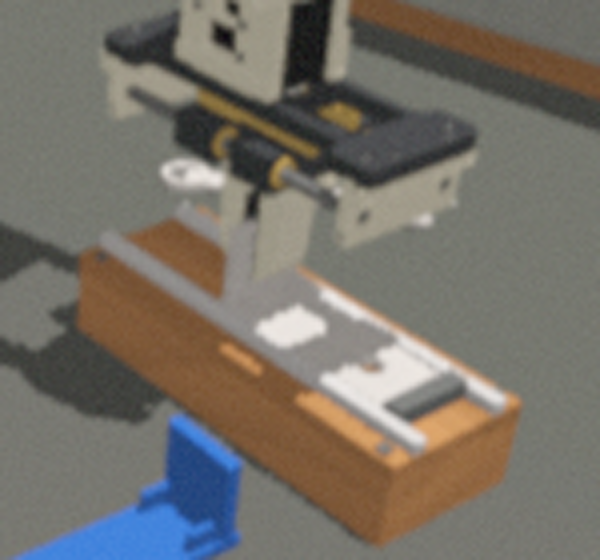

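The bracket front is very close to the stop bar (zoomed 425,395), with about 2 mm left by calculation. I'll creep on and watch the force.

```bash
python3 -m creep '[[[0,0.1,0,0,0,0,-1],[0,0.1,0,0,0,0,-1]]]'; python3 -m creep '[[[0,0.1,0,0,0,0,-1],[0,0.1,0,0,0,0,-1]]]'
```

```text
time: 4.8
tool_pos: [0.5317, 0.1119, 0.085]
tool_rot: [3.141, -0.001, 1.421]
contact_force: [-7.0, -0.0, 5.8]
opening: 0.0077
time: 5.0
tool_pos: [0.5317, 0.1119, 0.085]
tool_rot: [-3.14, -0.0, 1.421]
contact_force: [-7.3, 0.8, 6.9]
opening: 0.008
```

```bash
python3 -m creep '[[[0,0.2,0,0,0,0,-1],[0,0.2,0,0,0,0,-1],[0,0.2,0,0,0,0,-1]]]'; python3 -m creep '[[[0,0.2,0,0,0,0,-1],[0,0.2,0,0,0,0,-1],[0,0,0,0,0,0,-1]]]';python3 - <<'E'
from h import *
for n in("scene","top"):
    im=robot.read_camera(n); cv2.imwrite(f"pics/{n}3.png",im[:,:,::-1])
im=cv2.imread("pics/scene3.png")
cv2.imwrite("pics/scene3a.png",cv2.resize(im[170:230,340:400],None,fx=10,fy=10,interpolation=cv2.INTER_CUBIC))
E
```

```text
time: 5.3
tool_pos: [0.5318, 0.1119, 0.0849]
tool_rot: [-3.136, 0.0, 1.421]
contact_force: [-12.4, 1.4, 8.1]
opening: 0.0083
time: 5.6
tool_pos: [0.5317, 0.112, 0.085]
tool_rot: [-3.137, 0.0, 1.422]
contact_force: [0.1, 0.1, -0.2]
opening: 0.0081
```

View pics/scene3a.png

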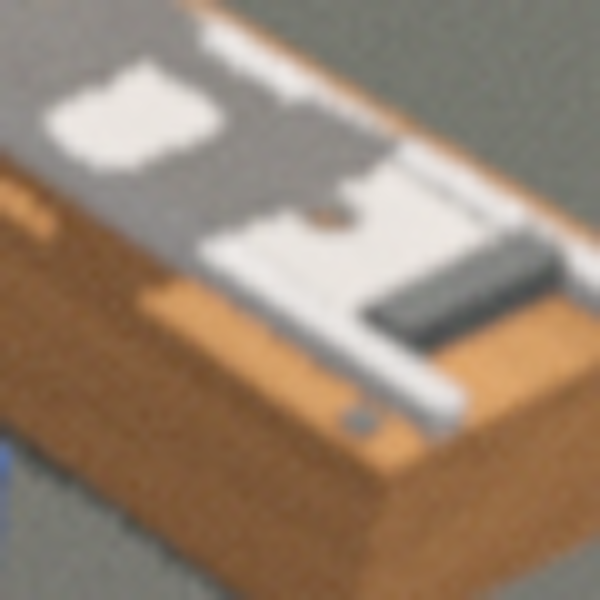

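The bracket's front edge meets the stop bar with no gap, and more push gave force but no motion. Release and rise.

```bash
python3 -m creep '[[[0,0,0,0,0,0,-0.4],[0,0,0,0,0,0,-0.4],[0,0,0,0,0,0,-0.4],[0,0,-3,0,0,0,-0.4],[0,0,-7,0,0,0,-0.4],[0,0,-9,0,0,0,-0.2],[0,0,-9,0,0,0,-0.2]]]'; python3 -c "
from h import *
st();go(.4995,-.2725,.15,2.696)"
```

```text
time: 6.4
tool_pos: [0.5344, 0.112, 0.1783]
tool_rot: [3.139, -0.002, 1.421]
contact_force: [0.1, -0.0, -0.0]
opening: 0.0361
t 6.4 pos [534.37 112.03 178.27] rot [ 3.1391e+00 -1.6000e-03  1.4215e+00] F [ 0.07 -0.01 -0.  ] T [-0.047  0.048  0.004] op 36.09
shift cm [-38.548   2.265   2.772] rot deg [ 1.800e-01  1.000e-02 -7.302e+01] | q6 0.215 t 6.4
```

```bash
python3 -m creep '[[[-38.5,2.3,0,0.18,0,-73,-0.1],[-38.5,2.3,0,0.18,0,-73,-0.1],[-38.5,2.3,0,0.18,0,-73,-0.1],[-38.5,2.3,0,0.18,0,-73,-0.1],[-38.5,2.3,0,0.18,0,-73,-0.1],[-38.5,2.3,0,0.18,0,-73,-0.1],[-38.5,2.3,0,0.18,0,-73,-0.1],[-38.5,2.3,0,0.18,0,-73,-0.1]]]';  python3 - <<'E'
from h import *
st();go(.4995,-.2725,.115,2.696)
im=robot.read_camera("top"); cv2.imwrite(f"pics/top4.png",im[:,:,::-1])
im=cv2.imread("pics/top4.png")
cv2.imwrite("pics/top4a.png",cv2.resize(im[140:285,135:225],None,fx=4,fy=4,interpolation=cv2.INTER_CUBIC))
E
```

```text
time: 7.2
tool_pos: [0.5012, -0.2531, 0.1764]
tool_rot: [-3.141, -0.002, 2.521]
contact_force: [0.4, 0.3, -1.3]
opening: 0.0412
t 7.2 pos [ 501.16 -253.06  176.37] rot [-3.1410e+00 -1.6000e-03  2.5211e+00] F [ 0.45  0.33 -1.33] T [ 0.007 -0.04  -0.015] op 41.2
shift cm [-1.005 -1.674  6.136] rot deg [ -0.03  -0.09 -10.02] | q6 -1.554 t 7.2
```

View pics/top4a.png

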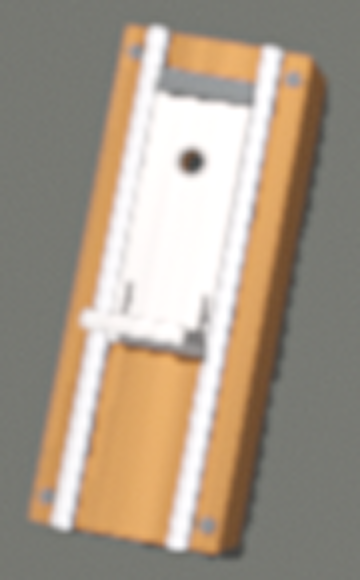

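The bracket is against the stop bar and its hole is at zoomed (190,160), mostly dark with a thin orange rim. I'll work out the offset.

```bash
python3 -m creep '[[[-1,-1.67,4.5,0,-0.1,-10,-0.1],[-1,-1.67,4.5,0,-0.1,-10,-0.1],[-1,-1.67,6,0,-0.1,-10,-0.1],[-1,-1.67,6,0,-0.1,-10,-0.1],[-1,-1.67,6,0,-0.1,-10,-0.1]]]'; python3 - <<'E'
from h import *
np.set_printoptions(precision=4,suppress=True)
im=cv2.imread("pics/top4.png")
cv2.imwrite("pics/top4b.png",cv2.resize(im[150:200,160:210],None,fx=12,fy=12,interpolation=cv2.INTER_CUBIC))
A=lambda x,y:((x+.5)/4-.5+135,(y+.5)/4-.5+140)
print(ray("top",A(190,160),.056),ray("top",A(195,163),.05))
st();go(.4995,-.2725,.115,2.696)
for n in("scene","top"):
    im=robot.read_camera(n); cv2.imwrite(f"pics/{n}5.png",im[:,:,::-1])
im=cv2.imread("pics/scene5.png")
cv2.imwrite("pics/scene5a.png",cv2.resize(im[180:300,130:280],None,fx=4,fy=4,interpolation=cv2.INTER_CUBIC))
E
```

```text
time: 7.75
tool_pos: [0.4989, -0.2797, 0.1159]
tool_rot: [-3.137, 0.001, 2.704]
contact_force: [0.1, -0.1, -0.2]
opening: 0.0414
[0.6148 0.1005 0.056 ] [0.6142 0.0995 0.05  ]
t 7.75 pos [ 498.85 -279.7   115.87] rot [-3.1372  0.0015  2.704 ] F [ 0.06 -0.12 -0.15] T [ 0.001  0.003 -0.044] op 41.36
shift cm [0.247 0.68  0.083] rot deg [-0.25  0.09  0.46] | q6 -1.774 t 7.75
```

View pics/top4b.png

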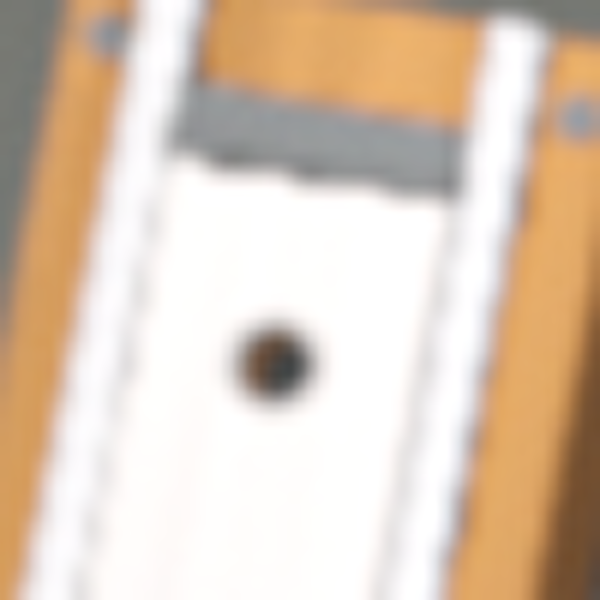

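View pics/scene5a.png

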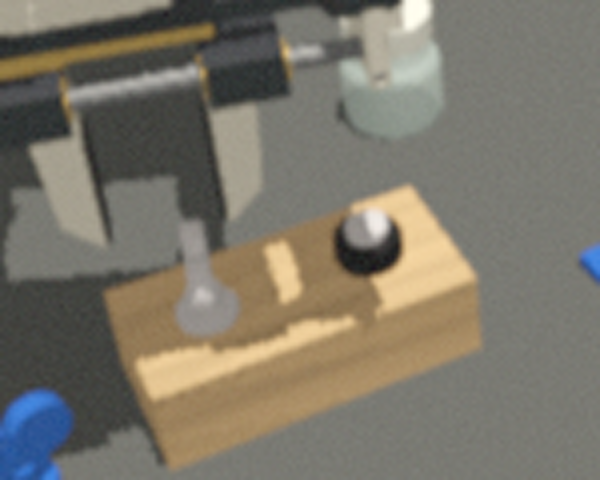

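The holes overlap to about 1 mm. The fingers straddle the screw's blade but the tool overshot 7 mm in y, so I correct that before going down.

```bash
python3 -m creep '[[[0.25,0.68,0,-0.25,0.09,0.46,-0.1],[0.25,0.68,0,-0.25,0.09,0.46,-0.1],[0.25,0.68,0,-0.25,0.09,0.46,-0.1]]]'; python3 -c "
from h import *
st();go(.4995,-.2725,.067,2.696)"
```

```text
time: 8.15
tool_pos: [0.5003, -0.2725, 0.1174]
tool_rot: [-3.141, 0.003, 2.697]
contact_force: [-0.4, -0.2, 0.7]
opening: 0.0412
t 8.15 pos [ 500.28 -272.49  117.37] rot [-3.1409e+00  2.9000e-03  2.6971e+00] F [-0.4  -0.18  0.73] T [ 0.023  0.004 -0.02 ] op 41.16
shift cm [ 0.085 -0.031  5.037] rot deg [-0.04  0.17  0.06] | q6 -1.759 t 8.15
```

```bash
python3 -m creep '[[[0.08,0,2.5,0,0.17,0,-0.1],[0.08,0,4,0,0.17,0,-0.1],[0.08,0,4.9,0,0.17,0,-0.1],[0.08,0,4.9,0,0.17,0,-0.1],[0.08,0,4.9,0,0.17,0,-0.1]]]'; python3 - <<'E'
from h import *
st();go(.4995,-.2725,.067,2.696)
for n in("scene","top"):
    im=robot.read_camera(n); cv2.imwrite(f"pics/{n}6.png",im[:,:,::-1])
im=cv2.imread("pics/scene6.png")
cv2.imwrite("pics/scene6a.png",cv2.resize(im[180:300,130:280],None,fx=4,fy=4,interpolation=cv2.INTER_CUBIC))
E
```

```text
time: 8.65
tool_pos: [0.5, -0.2725, 0.0689]
tool_rot: [-3.141, 0.001, 2.697]
contact_force: [-0.3, 0.9, -0.1]
opening: 0.0412
t 8.65 pos [ 500.01 -272.46   68.86] rot [-3.1408e+00  7.0000e-04  2.6971e+00] F [-0.34  0.85 -0.15] T [-0.035  0.059 -0.02 ] op 41.24
shift cm [ 0.044 -0.026  0.186] rot deg [-0.05  0.04  0.06] | q6 -1.759 t 8.65
```

View pics/scene6a.png

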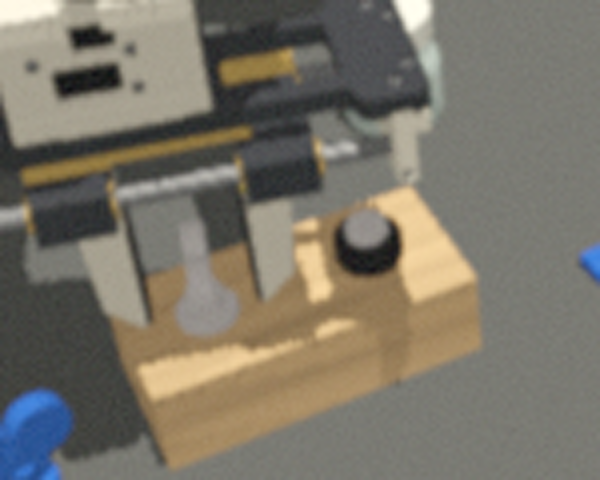

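```bash
python3 -m creep '[[[0.04,0,0.15,0,0,0,-1],[0.04,0,0.15,0,0,0,-1],[0.04,0,0.15,0,0,0,-1],[0.04,0,0.15,0,0,0,-1],[0.04,0,0.15,0,0,0,-1],[0.04,0,0.15,0,0,0,-1]]]' 30; python3 - <<'E'
from h import *
st();go(.4995,-.2725,.12,2.696)
E
```

```text
time: 9.35
tool_pos: [0.4998, -0.2724, 0.0678]
tool_rot: [-3.141, 0.002, 2.697]
contact_force: [-0.4, 1.2, 0.4]
opening: 0.0086
t 9.35 pos [ 499.85 -272.41   67.83] rot [-3.1406e+00  1.6000e-03  2.6971e+00] F [-0.39  1.15  0.35] T [0.039 0.018 0.036] op 8.58
shift cm [ 0.019 -0.028 -5.217] rot deg [-0.06  0.09  0.06] | q6 -1.759 t 9.35
```

```bash
python3 -m creep '[[[0,0,-0.5,0,0,0,-1],[0,0,-2,0,0,0,-1],[0,0,-5,0,0,0,-1],[0,0,-9,0,0,0,-1],[0,0,-10.5,0,0,0,-1],[0,0,-10.5,0,0,0,-1]]]'; python3 - <<'E'
from h import *
st();go(.6145,.0998,.17,np.pi-.10)
for n in("scene",):
    im=robot.read_camera(n); cv2.imwrite(f"pics/{n}7.png",im[:,:,::-1])
im=cv2.imread("pics/scene7.png")
cv2.imwrite("pics/scene7a.png",cv2.resize(im[130:310,100:300],None,fx=3,fy=3,interpolation=cv2.INTER_CUBIC))
E
```

```text
time: 9.95
tool_pos: [0.5009, -0.2731, 0.1758]
tool_rot: [-3.139, 0.007, 2.697]
contact_force: [0.9, -0.8, -1.6]
opening: 0.0086
t 9.95 pos [ 500.89 -273.07  175.79] rot [-3.1395  0.0073  2.6972] F [ 0.86 -0.8  -1.63] T [0.    0.043 0.028] op 8.58
shift cm [ 5.778 38.55   0.455] rot deg [ -0.19   0.39 -19.74] | q6 -1.759 t 9.95
```

View pics/scene7a.png

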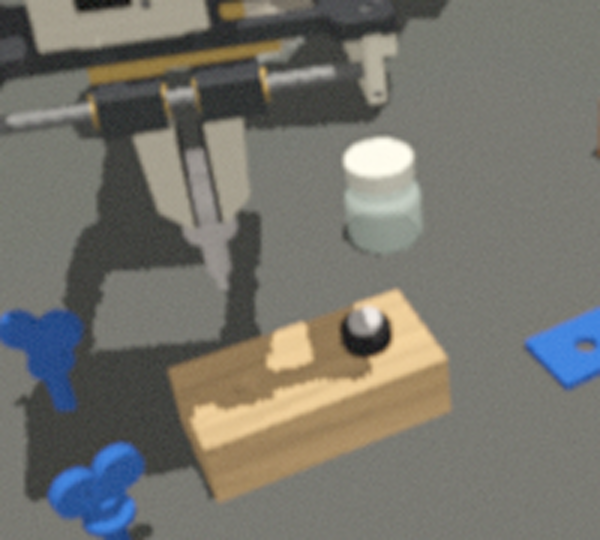

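The screw is held upright and clear of the block. Carry it to above the hole.

```bash
python3 -m creep '[[[1,5,0,0,0,-3,-1],[2,10,0,-0.1,0.2,-7,-1],[3,15,0,-0.1,0.2,-11,-1],[3.5,20,0,-0.2,0.4,-15,-1],[4.2,25,0,-0.2,0.4,-19.7,-1],[5,30,0,-0.2,0.4,-19.7,-1],[5.5,35,0,-0.2,0.4,-19.7,-1],[5.8,38.5,0.4,-0.2,0.4,-19.7,-1]]]'; python3 -m creep '[[[0,0,0,0,0,0,-1]]]'; python3 - <<'E'
from h import *
st();go(.6145,.0998,.14,np.pi-.10)
E
```

```text
time: 10.8
tool_pos: [0.6129, 0.103, 0.1673]
tool_rot: [3.139, -0.005, 3.042]
contact_force: [0.4, -0.4, 0.2]
opening: 0.0087
time: 10.9
tool_pos: [0.6126, 0.1077, 0.1646]
tool_rot: [3.139, -0.009, 3.047]
contact_force: [0.0, -0.6, -0.9]
opening: 0.0085
t 10.9 pos [612.63 107.7  164.56] rot [ 3.1386 -0.0086  3.0472] F [ 0.02 -0.56 -0.93] T [ 0.012  0.05  -0.025] op 8.53
shift cm [-0.282 -0.776  2.451] rot deg [ 0.17 -0.49  0.32] | q6 -1.429 t 10.9
```

```bash
python3 -m creep '[[[-0.28,-0.78,1,0.17,-0.49,0.3,-1],[-0.28,-0.78,2,0.17,-0.49,0.3,-1],[-0.28,-0.78,3,0.17,-0.49,0.3,-1],[-0.28,-0.78,3,0.17,-0.49,0.3,-1],[-0.28,-0.78,3,0.17,-0.49,0.3,-1]]]'; python3 - <<'E'
from h import *
st();go(.6145,.0998,.14,np.pi-.10)
for n in("scene","top"):
    im=robot.read_camera(n); cv2.imwrite(f"pics/{n}8.png",im[:,:,::-1])
im=cv2.imread("pics/scene8.png")
cv2.imwrite("pics/scene8a.png",cv2.resize(im[120:230,310:420],None,fx=5,fy=5,interpolation=cv2.INTER_CUBIC))
E
```

```text
time: 11.4
tool_pos: [0.6143, 0.0992, 0.1342]
tool_rot: [-3.142, -0.001, 3.041]
contact_force: [0.0, -0.1, -0.9]
opening: 0.0088
t 11.4 pos [614.26  99.25 134.2 ] rot [-3.1415e+00 -9.0000e-04  3.0411e+00] F [ 0.02 -0.11 -0.94] T [ 0.085 -0.027  0.053] op 8.78
shift cm [-0.017  0.057 -0.58 ] rot deg [-0.   -0.05 -0.03] | q6 -1.433 t 11.4
```

View pics/scene8a.png

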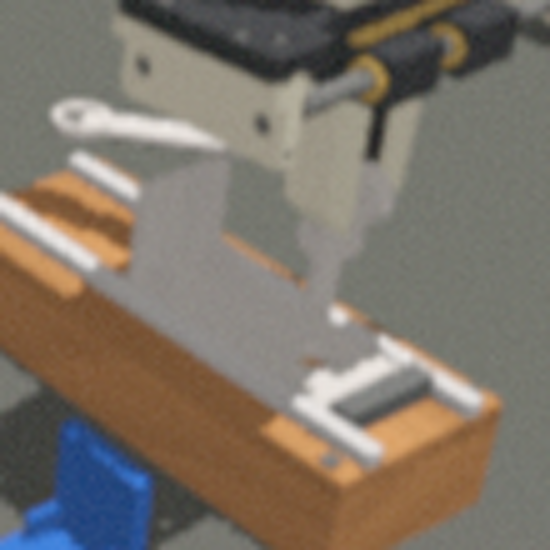

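View pics/top8.png

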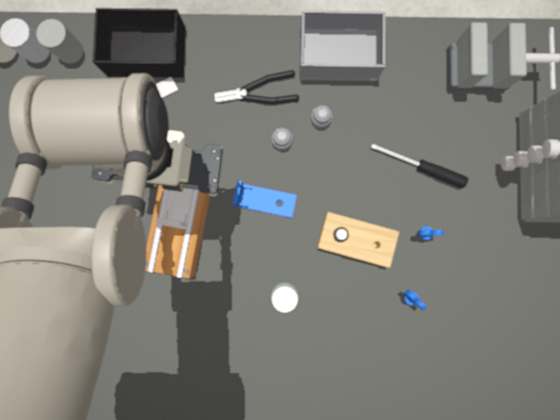

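The top view is occluded by the arm. In the scene view the screw hangs above the hole, with its tip at about zoomed (318,302). I'll compare that with the prediction.

```bash
python3 - <<'E'
from h import *
S=lambda p:((np.array(p)+.5)*5-.5)-np.array([310*5,120*5])
p=robot.observe()["tool_pos"]
for z in(p[2]-.0258-.034,p[2]-.0258-.025,p[2]-.0258,p[2]-.0258+.005): print(S(proj("scene",[p[0],p[1],z])))
print("hole",S(proj("scene",[.6145,.0998,.056])))
im=cv2.imread("pics/scene8.png")
cv2.imwrite("pics/scene8b.png",cv2.resize(im[155:200,355:400],None,fx=13,fy=13,interpolation=cv2.INTER_CUBIC))
T=lambda q:((S(q)+[1550,600]+.5)/5-[355,155])*13
for z in(p[2]-.0258-.034,p[2]-.0258): print(T(proj("scene",[p[0],p[1],z])))
print(T(proj("scene",[.6145,.0998,.056])))
E
```

```text
[322.70972435 318.02417011]
[326.07411771 298.70611347]
[335.68001076 243.54990366]
[337.64860879 232.24638349]
hole [315.66890811 357.83101243]
[255.34528331 373.16284228]
[289.06802797 179.52974952]
[237.0391611  476.66063231]
```

View pics/scene8b.png

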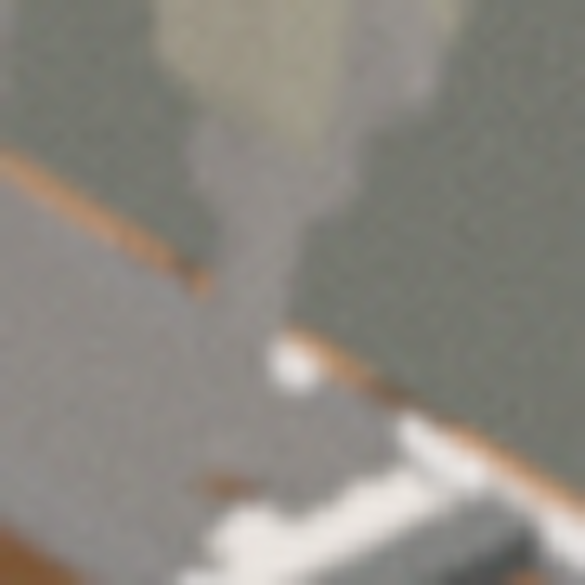

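```bash
python3 -m creep '[[[0,0,0.7,0,0,0,-1],[0,0,1.4,0,0,0,-1],[0,0,1.4,0,0,0,-1],[0,0,1.4,0,0,0,-1]]]'; python3 - <<'E'
from h import *
st()
im=robot.read_camera("scene"); cv2.imwrite("pics/scene9.png",im[:,:,::-1])
im=cv2.imread("pics/scene9.png")
cv2.imwrite("pics/scene9b.png",cv2.resize(im[155:200,355:400],None,fx=13,fy=13,interpolation=cv2.INTER_CUBIC))
T=lambda q:((q+.5-np.array([355,155]))*13-.5).round(0)
p=robot.observe()["tool_pos"]
for z in(p[2]-.0258-.034,p[2]-.0258): print(T(proj("scene",[p[0],p[1],z])))
print(T(proj("scene",[.6145,.0998,.056])),T(proj("scene",[.6245,.0998,.056])),T(proj("scene",[.6145,.1098,.056])))
E
```

```text
time: 11.9
tool_pos: [0.6146, 0.0995, 0.1207]
tool_rot: [3.142, 0.0, 3.041]
contact_force: [0.4, 0.5, 0.4]
opening: 0.0091
t 11.9 pos [614.58  99.46 120.7 ] rot [3.1415e+00 2.0000e-04 3.0415e+00] F [0.45 0.51 0.37] T [ 0.063 -0.02  -0.006] op 9.06
[242. 450.]
[275. 260.]
[237. 476.] [291. 503.] [275. 451.]
```

View pics/scene9b.png

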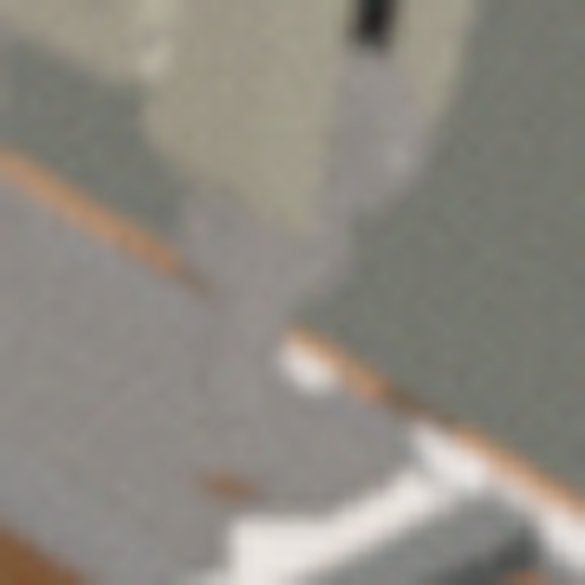

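```bash
python3 - <<'E'
import cv2,numpy as np
im=cv2.imread("pics/scene9.png")[155:200,355:400].astype(float)
g=np.clip((im-110)*255/60,0,255).astype(np.uint8)
print(im[20:40,10:26,1].astype(int))
cv2.imwrite("pics/scene9c.png",cv2.resize(g,None,fx=13,fy=13,interpolation=cv2.INTER_CUBIC))
E
```

```text
[[136 131 128 123 124 134 137 140 142 139 143 139 142 142 145 135]
 [141 137 132 127 119 124 133 139 140 142 144 141 144 143 138 132]
 [139 142 139 138 131 124 129 134 138 142 141 143 140 135 132 126]
 [139 141 139 142 137 134 131 135 141 144 142 141 136 129 123 121]
 [140 141 139 141 138 138 136 137 142 143 143 141 129 123 122 120]
 [136 139 138 136 139 136 135 138 140 145 142 140 140 131 123 123]
 [138 140 138 140 135 134 135 139 139 142 140 148 170 160 142 129]
 [137 135 139 138 138 135 136 139 142 140 141 164 192 197 177 152]
 [137 135 140 138 138 133 139 143 144 142 142 157 190 209 205 179]
 [140 141 138 138 138 131 141 142 142 144 139 143 160 190 191 173]
 [140 138 136 139 140 136 137 140 143 145 140 139 140 150 154 148]
 [138 138 140 136 140 140 137 141 141 142 140 138 139 136 138 137]
 [139 138 139 141 139 135 135 135 136 139 140 137 140 140 138 140]
 [138 136 137 137 139 141 135 138 142 139 141 138 138 138 141 140]
 [137 137 138 138 140 139 139 138 141 137 142 141 137 138 142 140]
 [139 138 137 138 136 138 138 137 139 140 140 139 139 137 140 140]
 [137 138 138 134 134 127 127 126 128 133 133 136 139 140 138 139]
 [138 138 138 138 135 127 115 111 114 121 131 136 138 137 140 137]
 [140 140 137 139 137 132 128 123 121 124 130 140 136 136 139 138]
 [137 138 137 140 139 138 136 137 146 154 156 156 158 158 157 169]]
```

View pics/scene9c.png

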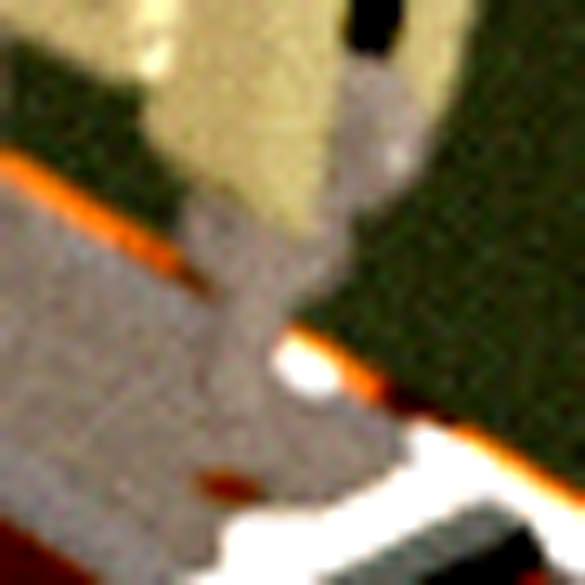

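The flange is at zoomed (267,250), and its axis projects onto the hole's column (about 230). Sideways it looks aligned, so I lower it gently, watching force.

```bash
python3 -m creep '[[[0,0,0.3,0,0,0,-1],[0,0,0.6,0,0,0,-1],[0,0,0.6,0,0,0,-1]]]'; python3 -c "
from h import *
st()"
```

```text
time: 12.25
tool_pos: [0.6145, 0.0995, 0.1144]
tool_rot: [3.142, -0.0, 3.041]
contact_force: [-0.2, 0.0, -0.5]
opening: 0.0087
t 12.25 pos [614.46  99.49 114.44] rot [ 3.1416e+00 -2.0000e-04  3.0415e+00] F [-0.18  0.04 -0.47] T [ 0.044 -0.029  0.037] op 8.7
```

```bash
python3 -m creep '[[[0,0,0.3,0,0,0,-1],[0,0,0.5,0,0,0,-1],[0,0,0.5,0,0,0,-1]]]'; python3 -m creep '[[[0,0,0.3,0,0,0,-1],[0,0,0.5,0,0,0,-1],[0,0,0.5,0,0,0,-1]]]'; python3 -c "
from h import *
st()"
```

```text
time: 12.55
tool_pos: [0.6144, 0.0995, 0.1091]
tool_rot: [3.142, -0.001, 3.041]
contact_force: [0.8, -0.2, -0.6]
opening: 0.0086
time: 12.85
tool_pos: [0.6143, 0.0996, 0.1038]
tool_rot: [3.141, -0.001, 3.041]
contact_force: [1.0, 0.5, -1.0]
opening: 0.009
t 12.85 pos [614.34  99.59 103.78] rot [ 3.1415e+00 -7.0000e-04  3.0415e+00] F [ 1.04  0.54 -0.98] T [ 0.164 -0.025  0.002] op 9.0
```

```bash
python3 -m creep '[[[0,0,0.3,0,0,0,-1],[0,0,0.4,0,0,0,-1],[0,0,0.4,0,0,0,-1]]]'; python3 -m creep '[[[0,0,0.2,0,0,0,-1],[0,0,0.35,0,0,0,-1],[0,0,0.35,0,0,0,-1]]]'; python3 -c "
from h import *
st()"
```

```text
time: 13.15
tool_pos: [0.6142, 0.0996, 0.0995]
tool_rot: [3.142, -0.001, 3.042]
contact_force: [1.3, 0.1, -1.6]
opening: 0.0089
time: 13.45
tool_pos: [0.6142, 0.0996, 0.0957]
tool_rot: [3.142, -0.001, 3.041]
contact_force: [0.7, 1.0, -0.3]
opening: 0.0088
t 13.45 pos [614.18  99.61  95.73] rot [ 3.1415e+00 -1.3000e-03  3.0415e+00] F [ 0.65  0.95 -0.34] T [ 0.204 -0.15   0.066] op 8.78
```

Flange is about 70 mm up and nothing touches yet. Down to find the nut's top.

```bash
python3 -m creep '[[[0,0,0.1,0,0,0,-1],[0,0,0.2,0,0,0,-1],[0,0,0.2,0,0,0,-1]]]'; python3 -m creep '[[[0,0,0.1,0,0,0,-1],[0,0,0.2,0,0,0,-1],[0,0,0.2,0,0,0,-1]]]'; python3 -c "
from h import *
st()"
```

```text
time: 13.75
tool_pos: [0.6142, 0.0996, 0.0938]
tool_rot: [3.142, -0.001, 3.041]
contact_force: [0.5, 0.3, 0.5]
opening: 0.009
time: 14.05
tool_pos: [0.6144, 0.0996, 0.093]
tool_rot: [3.141, -0.0, 3.042]
contact_force: [-1.6, 0.5, 7.8]
opening: 0.0085
t 14.05 pos [614.45  99.59  92.99] rot [ 3.1415e+00 -1.0000e-04  3.0416e+00] F [-1.59  0.49  7.77] T [ 0.042  0.476 -0.015] op 8.51
```

Contact with the nut's top: 7.8 N at TCP z 93 mm, so flange at about 67 mm. Now turn clockwise (+ about tool z) with light pressure.

```bash
python3 -m creep '[[[0,0,0.08,0,0,2,-1],[0,0,0.08,0,0,4,-1],[0,0,0.08,0,0,6,-1],[0,0,0.08,0,0,8,-1]]]'; python3 -c "
from h import *
st()"
```

```text
time: 14.45
tool_pos: [0.6145, 0.0992, 0.0931]
tool_rot: [-3.141, 0.001, 2.901]
contact_force: [-1.1, -1.9, 5.6]
opening: 0.0087
t 14.45 pos [614.54  99.17  93.14] rot [-3.1411e+00  7.0000e-04  2.9007e+00] F [-1.1  -1.94  5.62] T [-0.372  0.476  0.004] op 8.67
```

```bash
python3 -m creep '[[[0,0,0.1,0,0,2,-1],[0,0,0.1,0,0,4,-1],[0,0,0.1,0,0,6,-1],[0,0,0.1,0,0,8,-1]]]'; python3 -c "
from h import *
st()"
```

```text
time: 14.85
tool_pos: [0.6147, 0.0987, 0.0931]
tool_rot: [-3.141, 0.002, 2.76]
contact_force: [-0.4, -2.1, 5.0]
opening: 0.0089
t 14.85 pos [614.7   98.68  93.06] rot [-3.1408e+00  1.8000e-03  2.7597e+00] F [-0.36 -2.11  4.97] T [-0.298  0.304  0.023] op 8.95
```

```bash
python3 -m creep '[[[0.02,0.06,0.1,0,0,2,-1],[0.02,0.06,0.1,0,0,4,-1],[0.02,0.06,0.1,0,0,6,-1],[0.02,0.06,0.1,0,0,8,-1]]]'; python3 -c "
from h import *
st()"
```

```text
time: 15.25
tool_pos: [0.6146, 0.0992, 0.0919]
tool_rot: [-3.141, 0.002, 2.619]
contact_force: [0.2, 0.9, -0.2]
opening: 0.0088
t 15.25 pos [614.6   99.18  91.88] rot [-3.1407e+00  1.7000e-03  2.6186e+00] F [ 0.16  0.88 -0.23] T [0.017 0.017 0.015] op 8.77
```

Force went to zero and the tool sank 1.2 mm, so the foot has found the slot. Lower into it.

```bash
python3 -m creep '[[[0,0.02,0.2,0,0,0,-1],[0,0.02,0.4,0,0,0,-1],[0,0.02,0.5,0,0,0,-1],[0,0.02,0.5,0,0,0,-1]]]'; python3 -c "
from h import *
st()"
```

```text
time: 15.65
tool_pos: [0.6145, 0.0994, 0.0865]
tool_rot: [-3.14, 0.001, 2.619]
contact_force: [1.1, 0.5, -0.6]
opening: 0.0086
t 15.65 pos [614.51  99.38  86.48] rot [-3.1404e+00  1.1000e-03  2.6190e+00] F [ 1.14  0.49 -0.61] T [-0.04   0.039  0.016] op 8.6
```

```bash
python3 -m creep '[[[0,0,0.1,0,0,0,-1],[0,0,0.2,0,0,0,-1],[0,0,0.2,0,0,0,-1]]]'; python3 -m creep '[[[0,0,0.1,0,0,0,-1],[0,0,0.1,0,0,0,-1],[0,0,0.1,0,0,0,-1]]]'; python3 -c "
from h import *
st()"
```

```text
time: 15.95
tool_pos: [0.6146, 0.0994, 0.0849]
tool_rot: [-3.141, 0.001, 2.619]
contact_force: [-0.7, 0.1, 2.8]
opening: 0.0087
time: 16.25
tool_pos: [0.6146, 0.0993, 0.0848]
tool_rot: [-3.141, 0.002, 2.619]
contact_force: [-2.7, 0.2, 6.1]
opening: 0.0087
t 16.25 pos [614.63  99.35  84.78] rot [-3.1407e+00  1.9000e-03  2.6193e+00] F [-2.69  0.24  6.05] T [-0.042  0.541 -0.003] op 8.68
```

Seated at the bottom of the slot: TCP dropped 8.3 mm to z 84.8, flange about 59 to 60 mm. Screw on clockwise, following the 4 mm/rad sink.

```bash
python3 -m creep '[[[0,0,0.05,0,0,2.5,-1],[0,0,0.05,0,0,5,-1],[0,0,0.06,0,0,7.5,-1],[0,0,0.08,0,0,10,-1],[0,0,0.1,0,0,12.5,-1],[0,0,0.12,0,0,15,-1]]]'; python3 -c "
from h import *
st()"
```

```text
time: 16.85
tool_pos: [0.6149, 0.0992, 0.0847]
tool_rot: [3.141, 0.003, 2.356]
contact_force: [-3.3, -1.5, 9.1]
opening: 0.009
t 16.85 pos [614.87  99.17  84.71] rot [3.1414e+00 3.1000e-03 2.3559e+00] F [-3.26 -1.51  9.1 ] T [-0.269  0.68   0.065] op 8.98
```

```bash
python3 -m creep '[[[0,0,0.02,0,0,2.5,-1],[0,0,0.03,0,0,5,-1],[0,0,0.05,0,0,7.5,-1],[0,0,0.07,0,0,10,-1]]]'; python3 -c "
from h import *
st();go(.6146,.0995,.083,2)"
```

```text
time: 17.25
tool_pos: [0.6144, 0.0988, 0.0845]
tool_rot: [-3.141, 0.003, 2.18]
contact_force: [-3.1, -1.5, 5.2]
opening: 0.0088
t 17.25 pos [614.43  98.84  84.48] rot [-3.1412e+00  3.0000e-03  2.1799e+00] F [-3.06 -1.46  5.18] T [-0.344  0.784  0.092] op 8.78
shift cm [0.045 0.052 0.147] rot deg [-1.000e-02  1.700e-01  1.031e+01] | q6 -0.57 t 17.25
```

```bash
python3 -m creep '[[[0.02,0.03,0.04,0,0.1,2.5,-1],[0.03,0.04,0.06,0,0.1,5,-1],[0.03,0.04,0.08,0,0.1,7.5,-1],[0.03,0.04,0.1,0,0.1,10,-1],[0.03,0.04,0.12,0,0.1,12.5,-1],[0.03,0.04,0.14,0,0.1,15,-1]]]'; python3 -c "
from h import *
st();go(.6146,.0995,.083,1.7)"
```

```text
time: 17.85
tool_pos: [0.614, 0.0987, 0.0835]
tool_rot: [-3.14, 0.002, 1.917]
contact_force: [-4.5, -2.0, 5.4]
opening: 0.0091
t 17.85 pos [613.96  98.71  83.48] rot [-3.1401e+00  1.9000e-03  1.9169e+00] F [-4.46 -1.97  5.36] T [-0.682  0.828  0.08 ] op 9.1
shift cm [0.052 0.087 0.048] rot deg [-0.07  0.12 12.43] | q6 -0.307 t 17.85
```

```bash
python3 -m creep '[[[0.01,-0.02,0.04,0,0,2.5,-1],[0.02,-0.03,0.06,0,0,5,-1],[0.02,-0.03,0.08,0,0,7.5,-1],[0.02,-0.03,0.1,0,0,10,-1],[0.02,-0.03,0.12,0,0,12.5,-1],[0.02,-0.03,0.14,0,0,15,-1]]]'; python3 - <<'E'
from h import *
st()
im=robot.read_camera("scene"); cv2.imwrite("pics/scene10.png",im[:,:,::-1])
im=cv2.imread("pics/scene10.png")
cv2.imwrite("pics/scene10b.png",cv2.resize(im[155:200,350:405],None,fx=12,fy=12,interpolation=cv2.INTER_CUBIC))
E
```

```text
time: 18.45
tool_pos: [0.6134, 0.0985, 0.0825]
tool_rot: [-3.14, 0.003, 1.654]
contact_force: [-2.7, -0.5, 4.9]
opening: 0.0089
t 18.45 pos [613.36  98.51  82.48] rot [-3.1402e+00  2.7000e-03  1.6536e+00] F [-2.67 -0.45  4.88] T [-0.333  0.616  0.114] op 8.86
```

View pics/scene10b.png

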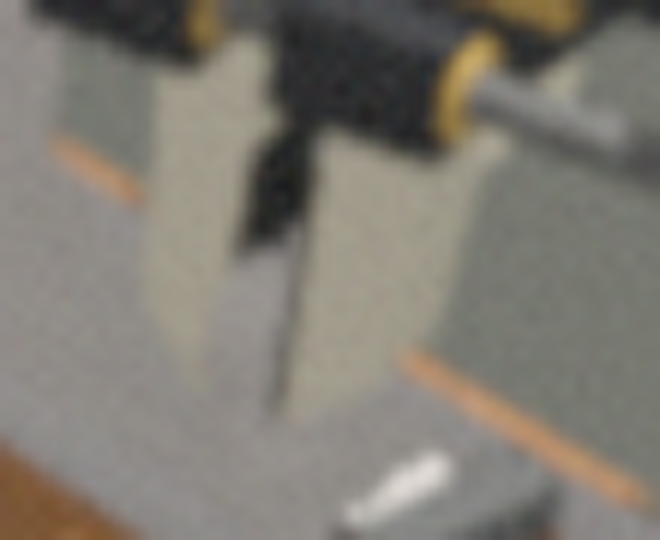

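```bash
python3 -m creep '[[[0,-0.01,0.04,0,0,2,-1],[0,-0.01,0.06,0,0,4,-1],[0,-0.01,0.07,0,0,5,-1],[0,-0.01,0.07,0,0,5,-1]]]'; python3 -c "
from h import *
st()"
```

```text
time: 18.9
tool_pos: [0.6132, 0.0985, 0.0821]
tool_rot: [-3.14, 0.003, 1.565]
contact_force: [-2.0, -1.3, 5.6]
opening: 0.0086
t 18.9 pos [613.18  98.49  82.11] rot [-3.1405e+00  2.9000e-03  1.5647e+00] F [-1.98 -1.26  5.58] T [-0.203  0.541  0.087] op 8.62
```

```bash
python3 -m creep '[[[0,0,0.04,0,0,2,-1],[0,0,0.06,0,0,3.5,-1],[0,0,0.07,0,0,3.5,-1],[0,0,0.07,0,0,3.5,-1]]]'; python3 -c "
from h import *
st()"
```

```text
time: 19.3
tool_pos: [0.6131, 0.0985, 0.0819]
tool_rot: [-3.141, 0.003, 1.504]
contact_force: [-3.0, -0.0, 6.5]
opening: 0.0087
t 19.3 pos [613.06  98.47  81.85] rot [-3.1406e+00  3.1000e-03  1.5043e+00] F [-3.01 -0.02  6.46] T [-0.206  0.711  0.027] op 8.66
```

```bash
python3 -m creep '[[[0,0,0.06,0,0,1.5,-1],[0,0,0.08,0,0,3,-1],[0,0,0.1,0,0,3,-1]]]'; python3 -c "
from h import *
st()"
```

```text
time: 19.6
tool_pos: [0.613, 0.0985, 0.0818]
tool_rot: [-3.141, 0.003, 1.452]
contact_force: [-4.1, -0.5, 10.8]
opening: 0.0089
t 19.6 pos [613.    98.49  81.82] rot [-3.141e+00  3.100e-03  1.452e+00] F [-4.11 -0.45 10.78] T [-0.15   1.019  0.125] op 8.87
```

Turning 3° more sank only 0.03 mm while the force rose, so the flange is seated. Unload, open a little and rise.

```bash
python3 -m creep '[[[0,0,0,0,0,0,-1],[0,0,0,0,0,0,-0.4],[0,0,0,0,0,0,-0.4],[0,0,0,0,0,0,-0.4],[0,0,0,0,0,0,-0.4]]]' 10; python3 -m creep '[[[0,0,-2,0,0,0,-0.4],[0,0,-5,0,0,0,-0.4],[0,0,-9,0,0,0,-0.4],[0,0,-13,0,0,0,-0.4],[0,0,-13,0,0,0,-0.4]]]'; python3 - <<'E'
from h import *
st();go(.40,.30,.25,1.45)
im=robot.read_camera("scene"); cv2.imwrite("pics/scene11.png",im[:,:,::-1])
im=cv2.imread("pics/scene11.png")
cv2.imwrite("pics/scene11b.png",cv2.resize(im[120:230,290:420],None,fx=5,fy=5,interpolation=cv2.INTER_CUBIC))
E
```

```text
time: 20.1
tool_pos: [0.613, 0.0985, 0.0816]
tool_rot: [-3.141, 0.003, 1.452]
contact_force: [-0.7, 0.6, 0.2]
opening: 0.0275
time: 20.6
tool_pos: [0.616, 0.0991, 0.2181]
tool_rot: [3.131, 0.001, 1.452]
contact_force: [0.5, 0.2, -0.0]
opening: 0.0276
t 20.6 pos [615.99  99.1  218.1 ] rot [3.1307e+00 1.2000e-03 1.4522e+00] F [ 0.53  0.24 -0.04] T [-0.079  0.025  0.019] op 27.6
shift cm [ 17.389 -23.789  -3.471] rot deg [0.63 0.07 0.13] | q6 0.158 t 20.6
```

View pics/scene11b.png

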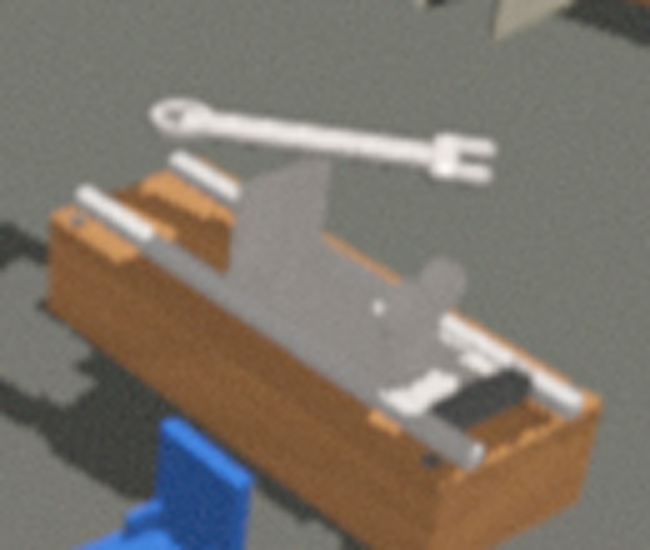

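The screw stands upright in the bracket (zoomed around 430,300). Move aside for a clear look.

```bash
python3 -m creep '[[[17,-23,-4,0,0,0,-0.4],[17,-23,-4,0,0,0,-0.4],[17,-23,-4,0,0,0,-0.4],[17,-23,-4,0,0,0,-0.4],[17,-23,-4,0,0,0,-0.4],[17,-23,-4,0,0,0,-0.4],[17,-23,-4,0,0,0,-0.4],[17,-23,-4,0,0,0,-0.4]]]'; python3 - <<'E'
from h import *
st()
for n,c in(("scene",(130,230,300,420)),("top",(140,230,150,240))):
    im=robot.read_camera(n)[:,:,::-1]; cv2.imwrite(f"pics/{n}12.png",im)
    a=cv2.resize(im[c[0]:c[1],c[2]:c[3]],None,fx=6,fy=6,interpolation=cv2.INTER_CUBIC); cv2.imwrite(f"pics/{n}12a.png",a)
    f=(lambda q:((q+.5-np.array([c[2],c[0]]))*6-.5).round(0))
    for hx in(.6145,.6135):
        for z in(.056,.061,.064,.095): print(n,hx,z,f(proj(n,[hx,.0998,z])))
E
```

```text
time: 21.45
tool_pos: [0.4056, 0.2954, 0.2523]
tool_rot: [3.136, 0.003, 1.454]
contact_force: [0.1, -1.0, -0.3]
opening: 0.0273
t 21.45 pos [405.57 295.36 252.32] rot [3.1364e+00 3.1000e-03 1.4543e+00] F [ 0.14 -1.05 -0.34] T [-0.107  0.09   0.015] op 27.29
scene 0.6145 0.056 [439. 369.]
scene 0.6145 0.061 [441. 357.]
scene 0.6145 0.064 [442. 350.]
scene 0.6145 0.095 [456. 270.]
scene 0.6135 0.056 [436. 368.]
scene 0.6135 0.061 [439. 356.]
scene 0.6135 0.064 [440. 348.]
scene 0.6135 0.095 [454. 269.]
top 0.6145 0.056 [197. 241.]
top 0.6145 0.061 [194. 239.]
top 0.6145 0.064 [191. 237.]
top 0.6145 0.095 [167. 222.]
top 0.6135 0.056 [197. 244.]
top 0.6135 0.061 [193. 242.]
top 0.6135 0.064 [191. 240.]
top 0.6135 0.095 [167. 225.]
```

View pics/scene12a.png

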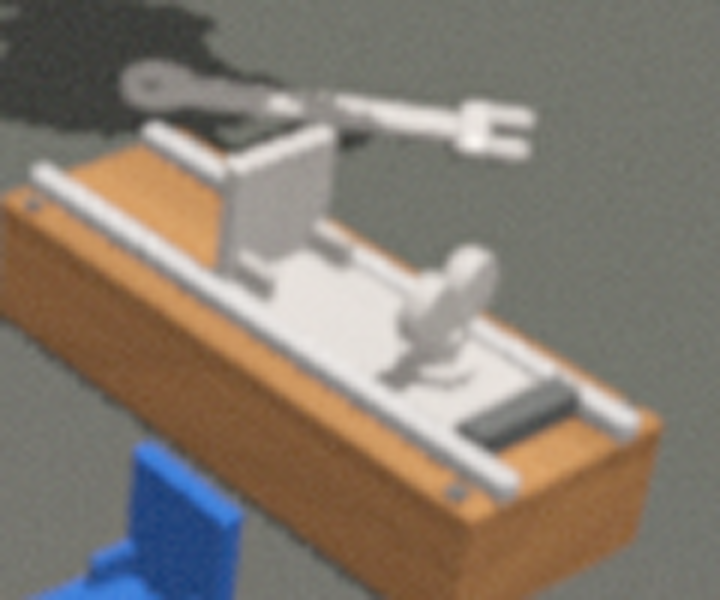

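View pics/top12a.png

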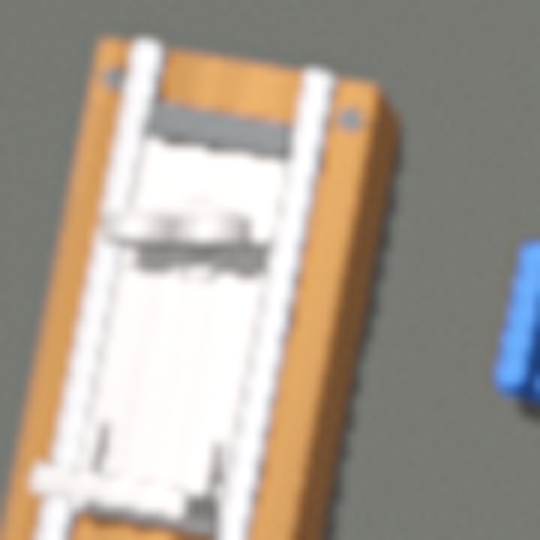

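View pics/scene12.png

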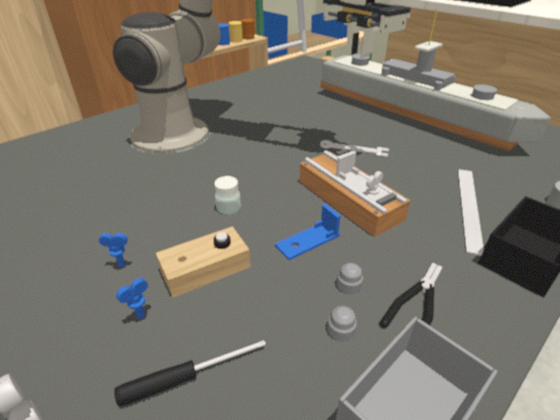

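The screw stands upright with its flange on the bracket (scene zoom 445,350, close to the predicted home position). The bracket touches the stop bar, and the jar and fittings are where they were. Hand in.

```bash
python3 -c "
from h import *
st();robot.hand_in()"
```

```text
t 21.55 pos [406.65 294.42 252.21] rot [3.1366e+00 3.1000e-03 1.4514e+00] F [ 0.03 -0.83 -0.6 ] T [-0.068  0.012 -0.001] op 27.25
the job is handed in; nothing more can be done
```

I slid the bracket up against the stop, put the thumbscrew down through both holes, and screwed it clockwise until its flange sat on the bracket. I handed the job in at 21.6 s. The hand-in reports no verdict, so success rests on my own checks.

- **Bracket:** pushing against the stop gave about 12 N and no further movement. The camera showed the two holes overlapping to about 1 mm.
- **Slot:** the foot touched the nut at about 8 N. After about 24° of clockwise turning it dropped about 8 mm into the slot.
- **Screwing:** the screw sank about 4 mm per rad, as expected. The last 3° sank only 0.03 mm while the force rose to 11 N, which I took as the flange being flush.
- **Final pictures:** the screw stands upright at the predicted place, the bracket is on the stop, and the jar and deck fittings have not moved. The arm was clear of everything.

**Disagreements:** the robot and the camera placed the hole about 1.7 mm apart in x. The screw also sat about 1 mm off-centre in the grip, so I let the tool give way sideways (lateral force up to about 5 N). I did not measure the flange height directly: taken from the tool it comes out at about 56 mm, which fits the final pictures.

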